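Store the tool tubes heavy end down

TASK

Put both orange tool tubes away in the green sloping rack, each in a berth of its own between the yellow cheeks, heavy end down: lying on both rests with its foot down at the foot stop, released and still. The caps look alike, so find the cutter's end by lifting each tube at mid-length; a tube stored heavy end up tips out of the rack. Never let a tube drop or topple, as the cutters are brittle, and leave the mug and the steel offcut where they are.

Things in the scene. Friction and masses are not known exactly. Their poses are not given: they have to be found in the camera images.
- tube_a: First orange square tool tube, 190 long, 30 x 30 mm, white band at mid-length, identical black caps, lying on the bench. Origin at its very centre, x along it, z up. 330 to 440 g: a cutter is packed firmly, unseen, in either end; the balance point is about 44 mm from the middle on that side. Held lightly at mid-length that end droops; at 30 N grip it stays level and loads the wrist with about 0.16 N m.
- tube_b: Second orange square tool tube, 190 long, 30 x 30 mm, white band at mid-length, identical black caps, lying on the bench. Origin at its very centre, x along it, z up. 330 to 440 g: a cutter is packed firmly, unseen, in either end; the balance point is about 44 mm from the middle on that side. Held lightly at mid-length that end droops; at 30 N grip it stays level and loads the wrist with about 0.16 N m.
- rack: green steel tube rack fixed on the bench: 150 (x) by 270 (y) mm base plate, 6 mm thick, carrying the sloping cradle. Origin under the centre of the base, z up; the slope rises along its +x (away from the robot and to its left). The bare rack is under 100 mm high; a stored tube reaches up to 180 mm.
- cradle: sloping part of the rack, tilted 0.61 rad: x points up the slope, y across the berths, z square to the slope, upward. Origin in the plane of the rests, on the middle berth's centre line, at the foot stop's face (stop 26 mm high). The rests are two cross bars, x = 8-22 and 56-68 mm. Beyond x = 68 nothing is under or beside a tube, so fingers fit round its middle and it tips out if heavy end up.
- berth0 (a point): middle of a tube seated in the -y berth: in the cradle's frame 95 mm up from the foot stop, 80 mm to -y, 15 mm above the rests. Each berth is 40 mm clear between yellow cheeks 4 mm thick, 14 mm above the rests, from x = 0 to 68 mm. A tube may stick or slide down to the stop when let go: set its foot down 3 to 8 mm short of the stop. Same axes as the cradle.
- berth1 (a point): the same point of the middle berth (y = 0)
- berth2 (a point): the same point of the +y berth (y = +80 mm)
- mug: white mug, 80 mm across, 90 tall, a bystander; origin under its centre
- offcut: offcut of square steel tube, 90 long, 40 x 40 mm, open ends, lying, a bystander; origin under its centre
There are look-alikes about, which are no part of the job. Leave any blue look-alike of the tube_b alone.

How it is judged (in metres and radians):
At the end, for the whole second after the job is handed in: Both tubes lie still in the rack (under 0.03 m/s), each in a berth: centre within 12 mm of its centre line, 85 to 107 mm up from the foot stop (95 = touching), 8 to 22 mm above the rests, in line with the slope within 0.2 rad. Only a tube with its heavy end down stays there (x of tube_a in the frame of cradle between 0.085 and 0.107 m and z of tube_a in the frame of cradle between 0.008 and 0.022 m and (y of tube_a in the frame of cradle between -0.092 and -0.068 m or y of tube_a in the frame of cradle between -0.012 and 0.012 m or y of tube_a in the frame of cradle between 0.068 and 0.092 m) and angle between the x axis of each of tube_a, tube_b and the x axis of cradle, either way round below 0.2 rad and linear speed of each of tube_a, tube_b below 0.03 m/s and x of tube_b in the frame of cradle between 0.085 and 0.107 m and z of tube_b in the frame of cradle between 0.008 and 0.022 m and (y of tube_b in the frame of cradle between -0.092 and -0.068 m or y of tube_b in the frame of cradle between -0.012 and 0.012 m or y of tube_b in the frame of cradle between 0.068 and 0.092 m)).
It fails at once if a tube is dropped or topples (faster than 0.6 m/s while not held) ((linear speed of tube_a above 0.6 m/s and contact force between tube_a and the fingers below 0.05 N) or (linear speed of tube_b above 0.6 m/s and contact force between tube_b and the fingers below 0.05 N)).
It fails at once if the mug or the steel offcut is moved by more than 30 mm (distance of any of mug, offcut from where it was at the start of the episode above 0.03 m).
It also fails if it takes over 59 s, if anything falls off the work surface, if the arm or the gripper's body presses on something with over 40 N, if the wrist force passes 120 N, or if a joint passes its speed limit or range.

ROBOT

A 6-joint arm with a two-finger parallel gripper is mounted at the origin on the work surface. World frame = base frame: x ahead of the robot, y to its left, z up, the work surface at z = 0. Lengths are in m, angles in degrees, forces in N, time in s.
With the tool pointing down it reaches from about 0.25 to 0.725 m from the base axis. Payload 9.7 kg.
Tool frame: the origin (TCP) lies at the very end of the fingers, on their centre line; the grasp point (between the pads) lies 19 mm behind it; z points along the fingers, y is the direction in which the jaws open and shut (so a half turn about z gives the same grasp; the last joint's range is limited). The gripper opens to 85 mm and grips with 20 to 120 N. Pads are 22 mm wide; open, the fingers measure 114 mm over their backs; the gripper's body (76 mm by 85 mm) begins 54 mm behind the grasp point. The pads swing forward as they close: fully open they stand 13 mm farther back than shut.
Start: joints at [-66.921, 4.979, 10.078, 95.1, 0, 90], TCP at [0.216, -0.506, 0.231] pointing down, gripper open.
Joint ranges: [-179.16, 179.16], [-48.56, 103.87], [-65.8, 70.77], [-126.05, 130.52], [-82.76, 87.17], [-180, 180]. Speed limits (degrees/s): [127.2, 127.2, 147.25, 180, 180, 180].

INTERFACE

Orientations are given as [roll, pitch, yaw] about the fixed x, y, z axes, in that order (R = Rz(yaw) Ry(pitch) Rx(roll)).
In Python, from workcell import bot gives the robot as it stands. The module is installed in compiled form; this text tells all that it offers.
- The arm moves only by the tool arm_command, never from a script. Its argument "increments" is a list of rows, each a list of 7 numbers: the gripper command: -1 is fully open, 1 is shut, values between are in proportion, then the shift along the tool's x, y, z in cm, then the turn, a rotation vector about the tool's x, y, z in degrees. In form: [[gripper, x, y, z, rx, ry, rz], ...]. A call has 1 to 10 rows; each row shifts and turns the commanded pose from where the row before left it, along the tool's axes as they then stand; what a row does not reach is not made up. A row lasts 1/8 s, in which the tool goes at most 62.5 mm and 10.7 degrees, less where a joint would pass 70% of its speed; a pose out of reach is approached as far as the arm can. A call is refused whole if a number of a shift passes 6.25 or a number of a turn 10.7, either way. A call with a gripper value outside its range is refused whole. The fingers move at their own pace and stop on an object; "grip_force" is the grip in N (left out, the last holds). Time passes only in rows, so rows that do not move let the fingers close. It gives the time, the measured TCP pose, the force and the opening at its end, in the units of the state.
- bot.get_obs(): the state, without advancing time (a new reading comes with each control period).
- bot.camera(name): name is "scene" or "top" or "wrist"; returns a dict with "color" (480x640x3 uint8, red, green, blue), "fx", "fy", "cx", "cy" (pixels), "k1" (the pictures are not rectified: a ray, as slopes to the right and down, at radius r is drawn at 1 + k1 r^2 times it, then the intrinsics apply), "origin" and "attitude" of the camera in the world. Camera axes: x right, y up, looking along -z (the intrinsics and any distortion apply to the point x, -y, -z); pixel columns grow to the right and rows downward; lengths in m; the calibration is good to about 2 mm. A picture is of the moment at which its call begins. There is no depth.
- bot.job_done(): hands the job in, once; it reports no verdict.
The state is a dict: "time": time; "q": joint angles; "qd": joint speeds; "joint_efforts": joint torques, N m; "ee_pos": TCP position; "tcp_rot": TCP orientation; "wrist_force": force on the tool from outside, world axes, zero at the start; "torque": the same for the moment, N m; "opening": finger opening in m.
Only numpy, scipy, OpenCV 4.12 (cv2) and the standard library are available. Lean on these libraries where they do the work, as an engineer would, in place of code of your own. Each camera call takes 0.05 s, during which the arm holds its last target. There are 200 camera calls.

## Working session

There is one attempt and no reset: what is moved stays moved. The work goes in short steps, Python scripts to look and compute and a tool call to move; the robot and the scene stay as the last step left them, time stands still between calls to the robot, and variables do not carry over. Pictures are saved under pics/ and viewed, about 8 in all and at most 12, crops included, and the job is handed in when it is done.

Besides the shell and the picture viewer there is one more tool, called after ">>>" as name(argument=value, ...) on one line, values as JSON. arm_command: Moves the arm, as the interface text tells. Its arguments: {"type":"object","properties":{"increments":{"type":"array"},"grip_force":{"type":"number"}},"required":["increments"]}

```bash
mkdir -p pics
cat > h.py <<'E'
import numpy as np, cv2
from scipy.spatial.transform import Rotation as R
from workcell import bot
def snap(n,f):
    c=bot.camera(n); cv2.imwrite('pics/'+f,c['color'][:,:,::-1]); return c
def att(c):
    a=np.array(c['attitude'],float)
    return a if a.shape==(3,3) else R.from_euler('xyz',a,degrees=True).as_matrix()
def pix2(c,uv,z):
    uv=np.array(uv,float).reshape(-1,2); out=[]
    for u,v in uv:
        d=np.array([(u-c['cx'])/c['fx'],(v-c['cy'])/c['fy']]); s=d.copy()
        for _ in range(20): s=d/(1+c['k1']*(s@s))
        w=att(c)@np.array([s[0],-s[1],-1]); o=np.array(c['origin'])
        out.append(o+w*(z-o[2])/w[2])
    return np.array(out)
def proj(c,P):
    p=(np.array(P,float).reshape(-1,3)-c['origin'])@att(c)
    s=np.c_[p[:,0]/-p[:,2],-p[:,1]/-p[:,2]]
    s=s*(1+c['k1']*(s**2).sum(1))[:,None]
    return np.c_[s[:,0]*c['fx']+c['cx'],s[:,1]*c['fy']+c['cy']]
E
python3 - <<'E'
from h import *
for n in('top','scene'):
    c=snap(n,n+'0.png'); print({k:v for k,v in c.items() if k!='color'})
print(bot.get_obs())
E
```

```text
{'fx': 517.1534797176641, 'fy': 517.1534797176641, 'cx': 317.9483167418598, 'cy': 237.63893032648173, 'k1': -0.11179310739974994, 'origin': array([ 0.28912579, -0.01492796,  1.03955733]), 'attitude': array([  9.68378235,   0.13483579, -89.2874463 ])}
{'fx': 460.90595823229665, 'fy': 460.90595823229665, 'cx': 321.5812566474013, 'cy': 236.18052720938118, 'k1': -0.05421359955476859, 'origin': array([ 1.18369906, -0.25726666,  0.82957088]), 'attitude': array([ 4.67519267e+01, -6.39121944e-03,  7.17268566e+01])}
{'time': 0.1, 'q': array([-6.69240153e+01,  5.00823616e+00,  1.00390760e+01,  9.51003116e+01,
        1.50169164e-03,  9.00007432e+01]), 'qd': array([-0.11299066, -0.04722392,  0.10795409,  0.04354973, -0.05542759,
        0.03313622]), 'joint_efforts': array([ 1.97496915e-04, -5.21560729e+01,  4.65656090e+01,  1.60688820e-02,
        7.92134955e-06,  6.15703755e-06]), 'ee_pos': array([ 0.2154977 , -0.50579561,  0.23065195]), 'tcp_rot': array([-1.79930528e+02, -1.50078946e-03,  2.30752397e+01]), 'wrist_force': array([ 0.54880769, -0.17161841, -0.27411457]), 'torque': array([ 0.00106309,  0.05961645, -0.05192435]), 'opening': 0.08552199696717952}
```

View pics/top0.png

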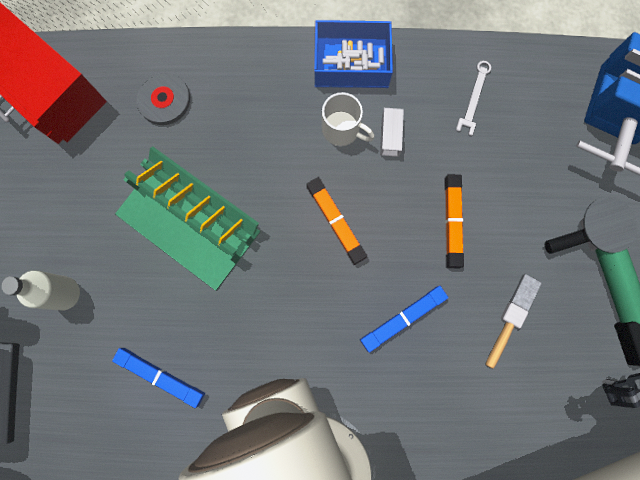

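View pics/scene0.png

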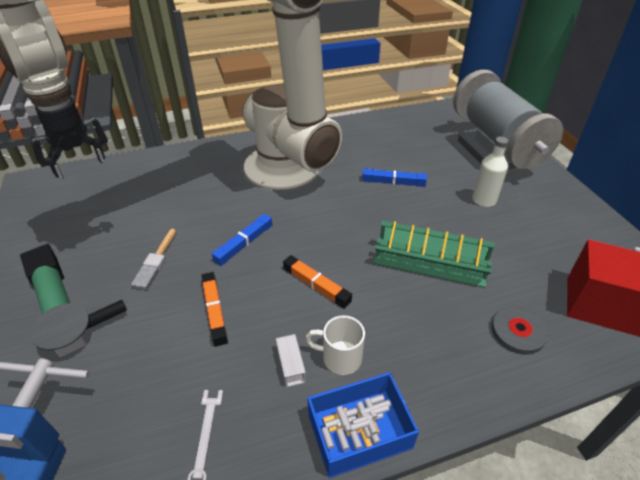

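Top view: the candidates are orange tubes at (336,221) and (455,221), and blue look-alikes at (404,319) and (159,377). The description says orange, so I take the first two. The rack is at about (188,218), the mug at (343,118) and the offcut at (393,131). Next is one close crop to check this choice and the rack's slope.

Run:
```python
from h import *
a=cv2.imread('pics/top0.png');b=cv2.imread('pics/scene0.png')
x=cv2.resize(a[140:300,105:275],(400,376),interpolation=cv2.INTER_CUBIC)
y=cv2.resize(b[210:295,360:510],(400,227),interpolation=cv2.INTER_CUBIC)
z=cv2.resize(a[165:275,295:475],(400,244),interpolation=cv2.INTER_CUBIC)
o=np.zeros((480,800,3),np.uint8); o[:376,:400]=x;o[:227,400:]=y;o[230:474,400:]=z
cv2.imwrite('pics/crop.png',o)
c=bot.camera('top');im=c['color']
hsv=cv2.cvtColor(im,cv2.COLOR_RGB2HSV)
m=((hsv[...,0]>6)&(hsv[...,0]<18)&(hsv[...,1]>180)&(hsv[...,2]>150)).astype(np.uint8)
m[:, :290]=0; m=cv2.morphologyEx(m,cv2.MORPH_CLOSE,np.ones((9,9)))
n,l,s,ce=cv2.connectedComponentsWithStats(m)
for i in range(1,n):
    if s[i,4]<300: continue
    vs,us=np.where(l==i); 
    P=pix2(c,np.c_[us,vs],.03)[:,:2]; mu=P.mean(0); w,v=np.linalg.eigh(np.cov((P-mu).T)); d=v[:,1]
    t=(P-mu)@d; print(ce[i],mu,np.degrees(np.arctan2(d[1],d[0])),np.ptp(t))
P=pix2(c,[[117,213],[218,290],[336,221],[343,118],[393,131]],[0.006]); print(P)
```

```text
[454.90512541 219.62050164] [ 0.50161719 -0.28490044] 179.36927263503873 0.13395610367297262
[335.79249448 219.46247241] [ 0.49872121 -0.04540463] -148.55422554776973 0.13450859764745937
[[ 0.51248084  0.40895348  0.006     ]
 [ 0.35657164  0.18870784  0.006     ]
 [ 0.5003077  -0.04667902  0.006     ]
 [ 0.7239186  -0.06031461  0.006     ]
 [ 0.6963023  -0.16628693  0.006     ]]
```

View pics/crop.png

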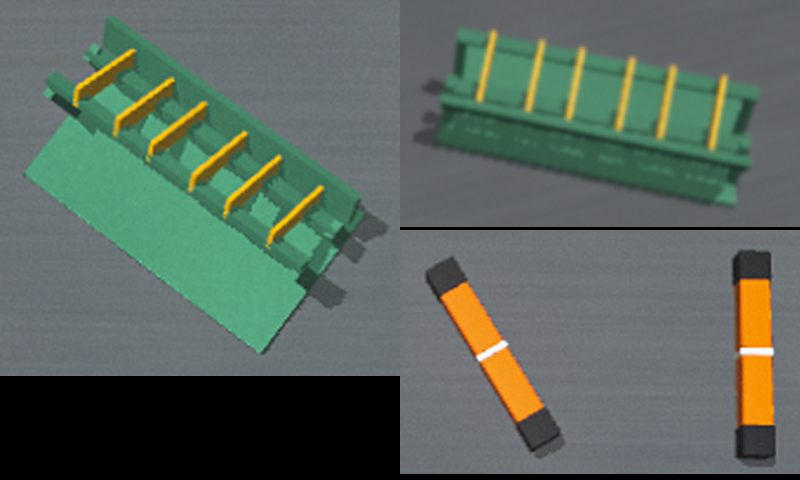

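```bash
cat >> h.py <<'E'
def ray(c,uv):
    p=pix2(c,[uv],0)[0]; o=np.array(c['origin']); d=p-o; return o,d/np.linalg.norm(d)
def tri(cs,uvs):
    A=np.zeros((3,3));b=np.zeros(3);L=[]
    for c,uv in zip(cs,uvs):
        o,d=ray(c,uv);M=np.eye(3)-np.outer(d,d);A+=M;b+=M@o;L.append((M,o))
    p=np.linalg.solve(A,b);return p,[np.linalg.norm(M@(p-o)) for M,o in L]
E
python3 - <<'E'
from h import *
t=bot.camera('top');s=bot.camera('scene')
T=lambda x,y:(105+x/2.353,140+y/2.35)
S=lambda x,y:(360+(x-400)/2.667,210+y/2.67)
for a,b in [((78,92),(725,77)),((132,54),(712,148)),((322,190),(492,32)),((269,240),(480,100)),((322,190),(480,100)),((269,240),(492,32)),((107,20),(740,163)),((360,205),(447,97))]:
    print(a,b,*tri([t,s],[T(*a),S(*b)]))
E
```

```text
(78, 92) (725, 77) [0.56287888 0.34077651 0.08923921] [np.float64(0.00251784820005591), np.float64(0.002517848200055735)]
(132, 54) (712, 148) [0.60699669 0.30931624 0.05361954] [np.float64(0.0025562391653034936), np.float64(0.0025562391653034173)]
(322, 190) (492, 32) [0.47885107 0.13916901 0.12552472] [np.float64(0.012600693410378571), np.float64(0.012600693410378653)]
(269, 240) (480, 100) [0.44995633 0.17925062 0.0087603 ] [np.float64(0.010591930081204523), np.float64(0.01059193008120441)]
(322, 190) (480, 100) [0.48967262 0.14119379 0.05447729] [np.float64(0.0031251164241034787), np.float64(0.003125116424103452)]
(269, 240) (492, 32) [0.44113554 0.17464598 0.08632104] [np.float64(0.00045094435123631407), np.float64(0.00045094435123638535)]
(107, 20) (740, 163) [0.6333785  0.32629582 0.05800135] [np.float64(0.0033277727467979972), np.float64(0.0033277727467980658)]
(360, 205) (447, 97) [0.4778593  0.11130972 0.05610964] [np.float64(0.005559376554721573), np.float64(0.005559376554721501)]
```

The crop shows two orange tubes with white bands and black caps. It also shows the rack's foot stop on the far side, at the upper-right edge in the top view. Triangulated, the cheeks are about 0.054 high at the far end and 0.088 at the robot end. So the slope rises toward the robot and left, which disagrees with the text's "away". I'm going by the measurement, and moving to the first tube.

>>> arm_command(increments=[[-1, 4.41, -3.13, 0.3, 0, 0, 0], [-1, 4.41, -3.13, 0.3, 0, 0, 0], [-1, 4.41, -3.13, 0.3, 0, 0, 0], [-1, 4.41, -3.13, 0.3, 0, 0, 0], [-1, 4.41, -3.13, 0.3, 0, 0, 0], [-1, 4.41, -3.13, 0.3, 0, 0, 0], [-1, 4.41, -3.13, 0.3, 0, 0, 0], [-1, 4.41, -3.13, 0.3, 0, 0, 0], [-1, 4.41, -3.13, 0.3, 0, 0, 0], [-1, 4.41, -3.13, 0.3, 0, 0, 0]], grip_force=60)

```text
time: 1.5
ee_pos: [0.4993, -0.0434, 0.2013]
tcp_rot: [180.0, -0.0, 23.1]
wrist_force: [1.0, -1.1, -0.8]
opening: 0.0851
```

>>> arm_command(increments=[[-1, 0, 0, 0, 0, 0, -8.4], [-1, 0, 0, 0, 0, 0, 0], [-1, 0, 0, 0, 0, 0, 0]])

```text
time: 1.88
ee_pos: [0.4984, -0.0456, 0.2014]
tcp_rot: [180.0, -0.0, 31.3]
wrist_force: [-0.4, 0.1, -0.1]
opening: 0.0853
```

```bash
cat >> h.py <<'E'
def tubes(c,z=.03):
    hsv=cv2.cvtColor(c['color'],cv2.COLOR_RGB2HSV)
    m=((hsv[...,0]>5)&(hsv[...,0]<19)&(hsv[...,1]>170)&(hsv[...,2]>120)).astype(np.uint8)
    m=cv2.morphologyEx(m,cv2.MORPH_CLOSE,np.ones((25,25)))
    n,l,s,ce=cv2.connectedComponentsWithStats(m)
    for i in range(1,n):
        if s[i,4]<1500: continue
        vs,us=np.where(l==i); P=pix2(c,np.c_[us,vs],z)[:,:2]; mu=P.mean(0)
        r=cv2.minAreaRect((P*1000).astype(np.float32)); print('px',ce[i],'mean',mu,'rect mm',r)
E
python3 - <<'E'
from h import *
c=snap('wrist','w1.png'); o=bot.get_obs(); print(c['origin'],c['attitude'],o['ee_pos'],o['tcp_rot'],o['time']); tubes(c)
E
```

```text
[ 0.55707551 -0.00905682  0.34387162] [-1.58299752e+01  3.60957551e-02 -5.86923993e+01] [ 0.49840679 -0.04571981  0.20142385] [ 1.79991236e+02 -8.45391060e-03  3.12813235e+01] 1.925
px [531.02744311 308.72824632] mean [ 0.53077553 -0.27487298] rect mm ((527.0867919921875, -275.5160827636719), (44.586055755615234, 88.3995590209961), 89.48799133300781)
```

View pics/w1.png

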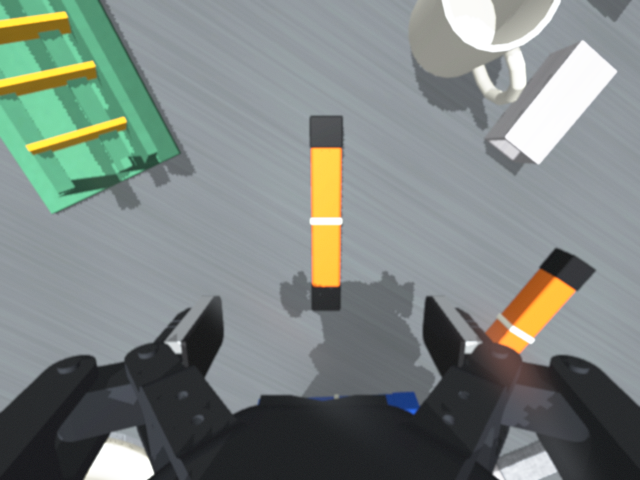

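The wrist view shows tube 1 aligned upright, with its band at (326,221) and ends at (326,116) and (326,310). Tube 2 is at the lower right, with its band at (515,328). Part of the rack shows at the top left.

Run:
```python
from h import *
c=bot.camera('wrist'); P=pix2(c,[[326,221],[326.5,116],[326.5,309],[515,328]],.03); print(P)
d=P[1]-P[2]; print(np.degrees(np.arctan2(d[1],d[0])),np.linalg.norm(d),(P[1]+P[2])/2)
# rack base corners / cheek ends seen
print(pix2(c,[[178,153],[55,212]],.006))
O=np.array([.5413,.23,.04]);y=np.radians(144.6)
Rc=R.from_euler('zy',[144.6,-np.degrees(.61)],degrees=True).as_matrix()
print(Rc)
for X in [(0,102,14),(68,102,14),(0,62,14),(68,62,14),(0,18,14),(68,18,14)]: print(X,proj(c,O+Rc@(np.array(X)/1000)))
```

```text
[[ 0.50027474 -0.04715857  0.03      ]
 [ 0.58070072  0.00155411  0.03      ]
 [ 0.42172719 -0.09583713  0.03      ]
 [ 0.50553108 -0.27544133  0.03      ]]
31.49269849053451 0.18643400664333823 [ 0.50121395 -0.04714151  0.03      ]
[[0.47873095 0.10794081 0.006     ]
 [0.36048993 0.19044002 0.006     ]]
[[-0.66811788 -0.47480666 -0.57286746]
 [ 0.57928117 -0.8151278   0.        ]
 [-0.46696019 -0.33185133  0.81964802]]
(0, 102, 14) [[136.6733809  124.50215159]]
(68, 102, 14) [[ 99.89183435 145.39649513]]
(0, 62, 14) [[101.33510788  82.31052141]]
(68, 62, 14) [[ 65.94345153 109.27437721]]
(0, 18, 14) [[55.61171761 27.73464498]]
(68, 18, 14) [[22.79995877 63.38416428]]
```

>>> arm_command(increments=[[-1, 0.1, 0.2, 3.9, 0, 0, -0.2], [-1, 0, 0, 4, 0, 0, 0], [-1, 0, 0, 4, 0, 0, 0], [-1, 0, 0, 4, 0, 0, 0], [-1, 0, 0, 2.6, 0, 0, 0], [-1, 0, 0, 1.1, 0, 0, 0], [0, 0, 0, 0, 0, 0, 0], [1, 0, 0, 0, 0, 0, 0], [1, 0, 0, 0, 0, 0, 0], [1, 0, 0, 0, 0, 0, 0]], grip_force=60)

```text
time: 3.22
ee_pos: [0.5014, -0.0465, 0.0066]
tcp_rot: [179.9, -0.1, 31.7]
wrist_force: [-0.5, -0.7, 6.5]
opening: 0.0287
```

>>> arm_command(increments=[[1, 0, 0, 0, 0, 0, 0], [1, 0, 0, 0, 0, 0, 0]])

```text
time: 3.48
ee_pos: [0.5014, -0.0465, 0.0066]
tcp_rot: [179.9, -0.1, 31.7]
wrist_force: [-1.0, -1.3, 5.4]
opening: 0.0287
```

```bash
sed -i 's/X/X/' h.py
python3 - <<'E'
from h import *
o=bot.get_obs(); print({k:o[k] for k in('ee_pos','tcp_rot','wrist_force','torque','opening')})
c=bot.camera('wrist')
O=np.array([.5413,.23,.04]); Rc=R.from_euler('ZY',[144.6,-np.degrees(.61)],degrees=True).as_matrix()
print(Rc)
E
```

```text
{'ee_pos': array([ 0.5013555 , -0.04651669,  0.00655721]), 'tcp_rot': array([ 1.79914325e+02, -9.25199624e-02,  3.16702941e+01]), 'wrist_force': array([-1.01334225, -1.33560824,  5.37052008]), 'torque': array([-0.15058366,  0.13764467, -0.04915149]), 'opening': 0.02869128741482716}
[[-0.66811788 -0.57928117  0.46696019]
 [ 0.47480666 -0.8151278  -0.33185133]
 [ 0.57286746  0.          0.81964802]]
```

>>> arm_command(increments=[[1, 0, 0, -0.5, 0, 0, 0], [1, 0, 0, -1, 0, 0, 0], [1, 0, 0, -2, 0, 0, 0], [1, 0, 0, -3, 0, 0, 0], [1, 0, 0, -4, 0, 0, 0], [1, 0, 0, -4, 0, 0, 0], [1, 0, 0, -3, 0, 0, 0], [1, 0, 0, -1.5, 0, 0, 0], [1, 0, 0, 0, 0, 0, 0], [1, 0, 0, 0, 0, 0, 0]])

```text
time: 4.78
ee_pos: [0.5, -0.0463, 0.1938]
tcp_rot: [-179.9, 0.1, 31.7]
wrist_force: [-0.8, 1.0, -4.2]
opening: 0.0288
```

```bash
cat >> h.py <<'E'
O=np.array([.5413,.23,.04]); Rc=R.from_euler('ZY',[144.6,-np.degrees(.61)],degrees=True).as_matrix()
def heavy():
    F=[];T=[]
    for _ in range(6):
        bot.camera('wrist'); o=bot.get_obs(); F.append(o['wrist_force']);T.append(o['torque'])
    Rt=R.from_euler('xyz',o['tcp_rot'],degrees=True).as_matrix()
    print('F',np.mean(F,0),'T',np.mean(T,0),'T tool',Rt.T@np.mean(T,0),o['ee_pos'],o['tcp_rot'],o['opening'],o['time'])
E
python3 - <<'E'
from h import *
heavy()
c=snap('wrist','w2.png')
E
```

```text
F [-0.19439004  0.0282728  -3.53857126] T [-0.07334783  0.12490761 -0.00650085] T tool [ 0.00318212 -0.14481269  0.00657527] [ 0.50031664 -0.04631638  0.19475649] [-1.79969740e+02  3.71176666e-02  3.16792898e+01] 0.028914287829989074 5.075
```

View pics/w2.png

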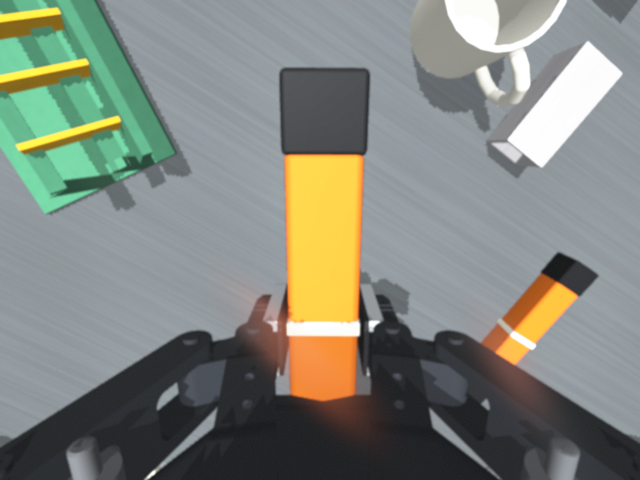

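Torque in the tool frame is -0.145 N m about y, so tube 1's heavy end is on tool +x (top of this picture). The tube stays level in the grip with its band at (322,328). Before placing, I'm refining the rack pose by a fit to the cheek ends in the pictures I already have.

```bash
cat > fit.py <<'E'
from h import *
from scipy.optimize import least_squares
t=bot.camera('top');s=bot.camera('scene');w=bot.camera('wrist')
ys=[-102,-58,-22,22,58,102]
TL=[(132,54),(173,82),(206,105),(245,136),(280,160),(322,190)];TH=[(78,92),(117,122),(150,147),(193,178),(227,205),(269,237)]
SL=[(712,148),(660,137),(618,129),(570,118),(529,108),(480,100)];SH=[(725,77),(673,68),(632,59),(583,50),(542,42),(492,32)]
T=lambda p:(105+p[0]/2.353,140+p[1]/2.35)
S=lambda p:(360+(p[0]-400)/2.667,210+p[1]/2.67)
D=[]
for i,y in enumerate(ys):
    D+=[(t,(0,y,14),T(TL[i])),(t,(68,y,14),T(TH[i])),(s,(0,y,14),S(SL[i])),(s,(68,y,14),S(SH[i]))]
D+=[(w,(0,102,14),(120,120)),(w,(68,102,14),(18,149)),(w,(0,58,14),(88,64))]
def f(p):
    Rc=R.from_euler('ZY',[p[3],-np.degrees(.61)],degrees=True).as_matrix()
    return np.concatenate([proj(c,p[:3]+Rc@(np.array(X)/1000))[0]-uv for c,X,uv in D])
r=least_squares(f,[.5413,.23,.04,144.6],loss='soft_l1',x_scale=[.01,.01,.01,1])
print(r.x); e=r.fun if False else f(r.x); print(np.round(e.reshape(-1,2),1).tolist())
p=r.x; Rc=R.from_euler('ZY',[p[3],-np.degrees(.61)],degrees=True).as_matrix()
for y in(-.08,0,.08):
    print(y,'TCP seat',p[:3]+Rc@[.100,y,.015-.0084],'above80',p[:3]+Rc@[.100,y,.015-.0084+.08])
E
python3 fit.py
```

```text
[5.42032363e-01 2.28987046e-01 3.97440352e-02 1.44767207e+02]
[[-0.0, -0.4], [-0.9, -0.2], [-1.9, 1.3], [-1.6, -0.2], [-0.8, -0.1], [-0.3, -0.2], [-1.5, 1.4], [-1.0, -0.6], [-1.0, 0.2], [-0.1, -0.1], [-1.2, 1.2], [-1.0, -0.2], [-0.4, -0.5], [-0.6, -0.1], [-1.9, 1.4], [-1.1, -0.5], [-1.0, -0.3], [-0.2, -0.7], [-1.7, 2.0], [-0.7, -0.4], [-1.2, -0.3], [0.2, -0.8], [-1.5, 1.2], [-0.0, -0.2], [-1.8, 0.1], [0.6, -0.4], [-1.0, 0.3]]
-0.08 TCP seat [0.52432261 0.3394365  0.10244046] above80 [0.56175674 0.31299753 0.1680123 ]
0 TCP seat [0.47817061 0.27409132 0.10244046] above80 [0.51560474 0.24765234 0.1680123 ]
0.08 TCP seat [0.43201862 0.20874613 0.10244046] above80 [0.46945275 0.18230715 0.1680123 ]
```

>>> arm_command(increments=[[1, 0, 0, -0.5, 0, 0, 5], [1, 0, 0, -0.5, 0, 0, 9.9], [1, 0, 0, -0.5, 0, 0, 10], [1, 0, 0, -0.5, 0, 0, 10], [1, 0, 0, -0.5, 0, 0, 10], [1, 0, 0, 0, 0, 0, 10], [1, 0, 0, 0, 0, 0, 8], [1, 0, 0, 0, 0, 0, 4], [1, 0, 0, 0, 0, 0, 0]])

```text
time: 6.4
ee_pos: [0.4594, -0.1772, 0.2204]
tcp_rot: [-174.2, 1.3, -24.4]
wrist_force: [0.3, -0.2, -3.2]
opening: 0.0291
```

>>> arm_command(increments=[[1, 0, 0, 0, 0, -4, 0], [1, 0, 0, 0, 0, -7, 0], [1, 0, 0, 0, 0, -8, 0], [1, 0, 0, 0, 0, -8, 0], [1, 0, 0, 0, 0, -5, 0], [1, 0, 0, 0, 0, -3, 0], [1, 0, 0, 0, 0, 0, 0]])

```text
time: 7.28
ee_pos: [0.4609, -0.1755, 0.2187]
tcp_rot: [-172.9, 36.1, -20.0]
wrist_force: [-0.0, -0.6, -3.7]
opening: 0.029
```

```bash
cat > goal.py <<'E'
import sys
from h import *
O=np.array([.54203,.22899,.03974]); Rc=R.from_euler('ZY',[144.77,-np.degrees(.61)],degrees=True).as_matrix()
# args: cradle x y z of TCP (mm), sign of tool x along cradle x
X=np.array([float(a) for a in sys.argv[1:4]])/1000; sg=int(sys.argv[4])
o=bot.get_obs(); Rt=R.from_euler('xyz',o['tcp_rot'],degrees=True).as_matrix()
Rg=np.c_[sg*Rc[:,0],-sg*Rc[:,1],-Rc[:,2]]
print('tcp',o['ee_pos'],o['tcp_rot'],'cradle TCP mm',1000*Rc.T@(o['ee_pos']-O))
print('turn(tool)',R.from_matrix(Rt.T@Rg).as_rotvec(degrees=True),'shift cm (tool)',100*Rt.T@(O+Rc@X-o['ee_pos']))
print('q',o['q'],'t',o['time'],'open',o['opening'],'F',o['wrist_force'])
E
python3 goal.py 100 -80 106.6 -1
```

```text
tcp [ 0.46086162 -0.17551272  0.21873111] [-172.86780045   36.12598885  -20.03506475] cradle TCP mm [-34.37554374 377.23800255 242.40128878]
turn(tool) [ 1.72786673  1.93363939 12.25639524] shift cm (tool) [ -2.94535734 -47.87701046  12.4406759 ]
q [-23.71072595  33.09367085  34.7727997  128.11896655   4.9565502
 177.02064284] t 7.275 open 0.029017818000868764 F [-0.02799849 -0.64696793 -3.73290184]
```

Joint 6 ran into its range: yaw = q1 − q6 + 180. I'll untilt and turn the long way round.

>>> arm_command(increments=[[1, 0, 0, 0, 0, 5, 0], [1, 0, 0, 0, 0, 9, 0], [1, 0, 0, 0, 0, 9, 0], [1, 0, 0, 0, 0, 8, 0], [1, 0, 0, 0, 0, 4, -3], [1, 0, 0, 0, 0, 0, -6], [1, 0, 0, 0, 0, 0, -10], [1, 0, 0, 0, 0, 0, -10], [1, 0, 0, 0, 0, 0, -10], [1, 0, 0, 0, 0, 0, -10]])

```text
time: 8.52
ee_pos: [0.4597, -0.1754, 0.2213]
tcp_rot: [-175.3, -3.7, 25.0]
wrist_force: [0.6, 0.5, -3.6]
opening: 0.0286
```

```bash
python3 goal.py 100 -80 106.6 -1; python3 -c "
from h import *
o=bot.get_obs(); M=R.from_euler('xyz',o['tcp_rot'],degrees=True).as_matrix(); print('level turn', M.T@np.cross(M[:,2],[0,0,-1])*57.3)"
```

```text
tcp [ 0.45967138 -0.17539628  0.22127515] [-175.34618402   -3.72091517   24.95857187] cradle TCP mm [-32.06619376 377.829486   243.89106785]
turn(tool) [ 12.40346384 -32.51513342  60.26177936] shift cm (tool) [ 30.12932269 -38.39002226   8.79838938]
q [-24.27161966  -2.18664818   1.48129418  94.77429586   5.85260503
 130.56200128] t 8.525 open 0.028602205409301907 F [ 0.5745562  0.4866507 -3.619163 ]
level turn [-4.63924271e+00 -3.71857412e+00  8.08035036e-18]
```

>>> arm_command(increments=[[1, 0, 0, -0.5, -4.6, -3.7, 0], [1, 1.6, -2.2, -0.5, 0, 0, 0], [1, 3.4, -4.5, -0.5, 0, 0, 0], [1, 3.8, -5, -0.5, 0, 0, 0], [1, 3.8, -5, -0.5, 0, 0, 0], [1, 3.8, -5, -0.5, 0, 0, 0], [1, 3.8, -5, 0, 0, 0, 0], [1, 3.8, -5, 0, 0, 0, 0], [1, 3.4, -4.5, 0, 0, 0, 0], [1, 2.5, -3.7, 0, 0, 0, 0]])

```text
time: 9.78
ee_pos: [0.5713, 0.2954, 0.2519]
tcp_rot: [-179.0, -0.0, 27.0]
wrist_force: [0.2, 0.2, -2.4]
opening: 0.0291
```

>>> arm_command(increments=[[1, 0, 0, 0, 0, 0, -5], [1, 0, 0, 0, 0, 0, -10], [1, 0, 0, 0, 0, 0, -10.5], [1, 0, 0, 0, 0, 0, -10.5], [1, 0, 0, 0, 0, 0, -10.5], [1, 0, 0, 0, 0, 0, -10.5], [1, 0, 0, 0, 0, 0, -10.5], [1, 0, 0, 0, 0, 0, -10.5], [1, 0, 0, 0, 0, 0, -10.5], [1, 0, 0, 0, 0, 0, -10.5]])

```text
time: 11.02
ee_pos: [0.5715, 0.2925, 0.2523]
tcp_rot: [179.8, -1.0, 126.1]
wrist_force: [-1.5, 0.5, -3.4]
opening: 0.0289
```

>>> arm_command(increments=[[1, 0, 0, 0, 0, 0, -10.5], [1, 0, 0, 0, 0, 0, -10.5], [1, 0, 0, 0, 0, 0, -10.5], [1, 0, 0, 0, 0, 0, -10.5], [1, 0, 0, 0, 0, 0, -10.5], [1, 0, 0, 0, 0, 0, -10.5], [1, 0, 0, 0, 0, 0, -10.5], [1, 0, 0, 0, 0, 0, -10.5], [1, 0, 0, 0, 0, 0, -10.5], [1, 0, 0, 0, 0, 0, -10.5]])

```text
time: 12.28
ee_pos: [0.5715, 0.2926, 0.2524]
tcp_rot: [179.1, 0.5, -128.9]
wrist_force: [0.1, 0.0, -3.5]
opening: 0.0287
```

>>> arm_command(increments=[[1, 0, 0, 0, 0, 0, -10.5], [1, 0, 0, 0, 0, 0, -10.5], [1, 0, 0, 0, 0, 0, -10.5], [1, 0, 0, 0, 0, 0, -10.5], [1, 0, 0, 0, 0, 0, -10.5], [1, 0, 0, 0, 0, 0, -10.5], [1, 0, 0, 0, 0, 0, -10.5], [1, 0, 0, 0, 0, 0, -10], [1, 0, 0, 0, 0, 0, -6.8], [1, 0, 0, 0, 0, 0, 0]])

```text
time: 13.52
ee_pos: [0.5716, 0.2925, 0.2522]
tcp_rot: [-179.6, 0.9, -39.0]
wrist_force: [0.5, -0.3, -3.5]
opening: 0.0285
```

```bash
python3 goal.py 100 -80 106.6 -1
```

```text
tcp [0.57155045 0.29250488 0.25218785] [-179.57775206    0.92471     -39.04340699] cradle TCP mm [131.97106428 -68.91084818 166.9569309 ]
turn(tool) [ -1.60151394 -34.02685317  -3.556595  ] shift cm (tool) [-0.79953171 -1.00069747  6.80000935]
q [  26.65099137   19.03616487   28.88598439   99.84558815    1.01653752
 -114.30215663] t 13.525 open 0.028502098857182228 F [ 0.53639488 -0.33180462 -3.4594599 ]
```

>>> arm_command(increments=[[1, 0, 0, 0, -0.3, -6, -0.6], [1, 0, 0, 0, -0.4, -8.5, -0.9], [1, 0, 0, 0, -0.4, -9, -1], [1, 0, 0, 0, -0.3, -6.5, -0.7], [1, 0, 0, 0, -0.2, -4, -0.4], [1, 0, 0, 0, 0, 0, 0]])

```text
time: 14.28
ee_pos: [0.573, 0.2916, 0.2492]
tcp_rot: [179.7, 35.0, -35.5]
wrist_force: [0.7, -0.8, -4.0]
opening: 0.0289
```

```bash
python3 goal.py 100 -80 66.6 -1
```

```text
tcp [0.5730103  0.29164763 0.24921629] [179.67547987  34.98387031 -35.52881282] cradle TCP mm [128.8860278  -69.0527454  165.48772015]
turn(tool) [ 0.15326801  0.03413806 -0.24477565] shift cm (tool) [ 2.88973365 -1.13351496  9.88407027]
q [  15.6472993    45.00821723   58.66648889  127.6044251    26.3032664
 -134.59960829] t 14.275 open 0.02891284435005093 F [ 0.71001182 -0.84019155 -3.99489738]
```

>>> arm_command(increments=[[1, 0.5, -0.2, 1.5, 0, 0, 0], [1, 0.8, -0.3, 2.5, 0, 0, 0], [1, 0.8, -0.3, 2.5, 0, 0, -0.2], [1, 0.5, -0.2, 2.2, 0.1, 0, 0], [1, 0.3, -0.1, 1.2, 0, 0, 0], [1, 0, 0, 0, 0, 0, 0]])

```text
time: 15.02
ee_pos: [0.5508, 0.3204, 0.1539]
tcp_rot: [-179.9, 34.9, -35.0]
wrist_force: [0.1, -0.2, -3.2]
opening: 0.0289
```

```bash
python3 goal.py 100 -80 6.6 -1
python3 - <<'E'
from h import *
snap('wrist','w3.png')
E
```

```text
tcp [0.55079385 0.32040579 0.15387192] [-179.87744039   34.90377249  -34.98448452] cradle TCP mm [102.73827134 -79.72786197  67.43932246]
turn(tool) [ 0.01800642 -0.04643761  0.20134325] shift cm (tool) [ 0.2689934  -0.02817208  6.08414352]
q [  18.31331083   37.64089185   36.77211949  111.6646882    27.38969769
 -132.22211684] t 15.025 open 0.02892730090948393 F [ 0.06371086 -0.21227633 -3.23708148]
```

View pics/w3.png

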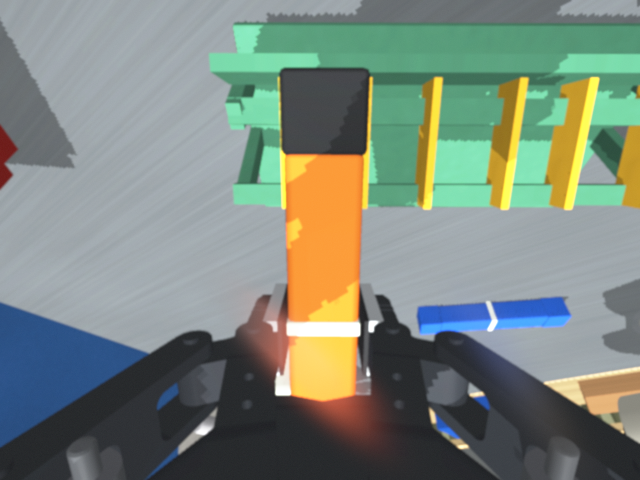

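The tube sits centred between the leftmost cheeks (x = 282 and 368), with its foot at row 68 just by the stop band (rows 54–75). I'm checking the rack model against cheek ends in this picture at (433,78), (521,78), (425,208) and (503,208).

Run:
```python
from h import *
O=np.array([.54203,.22899,.03974]); Rc=R.from_euler('ZY',[144.77,-np.degrees(.61)],degrees=True).as_matrix()
c=bot.camera('wrist')
for X in [(0,-22,14),(0,22,14),(68,-22,14),(68,22,14),(0,-22,26),(0,22,26),(0,-58,14)]: print(X,proj(c,O+Rc@(np.array(X)/1000))[0])
```

```text
(0, -22, 14) [432.31407788  80.48909369]
(0, 22, 14) [514.77604342  80.81254636]
(68, -22, 14) [421.52734943 206.7103723 ]
(68, 22, 14) [496.24086874 207.02418981]
(0, -22, 26) [439.83919358  75.93717428]
(0, 22, 26) [527.97750177  76.27721328]
(0, -58, 14) [364.87299534  80.19836358]
```

>>> arm_command(increments=[[1, 0.1, 0, 1, 0, 0, 0.2], [1, 0.1, 0, 1.5, 0, 0, 0], [1, 0.1, 0, 1.2, 0, 0, 0], [1, 0.1, 0, 0.8, 0, 0, 0], [1, 0, 0, 0.5, 0, 0, 0], [1, 0, 0, 0.3, 0, 0, 0], [1, 0, 0, 0.2, 0, 0, 0], [1, 0, 0, 0, 0, 0, 0], [1, 0, 0, 0, 0, 0, 0]])

```text
time: 16.25
ee_pos: [0.5288, 0.3361, 0.1069]
tcp_rot: [-179.9, 34.9, -35.2]
wrist_force: [3.1, -4.4, 5.8]
opening: 0.0287
```

```bash
python3 goal.py 99 -80 6.6 -1
```

```text
tcp [0.52880273 0.33611332 0.10693958] [-179.9359016    34.91078567  -35.23226804] cradle TCP mm [ 98.00271288 -79.87264922  13.48995611]
turn(tool) [-0.06539704 -0.03964087 -0.00183727] shift cm (tool) [-0.10020578 -0.01194549  0.68894053]
q [  20.06617991   34.61407244   27.22352604  104.22234026   28.10838791
 -130.15273299] t 16.25 open 0.028740989383533786 F [ 3.13386915 -4.43389865  5.82593226]
```

Run:
```python
from h import *
a=snap('wrist','w4.png'); b=snap('scene','s4.png');t=snap('top','t4.png')
O=np.array([.54203,.22899,.03974]); Rc=R.from_euler('ZY',[144.77,-np.degrees(.61)],degrees=True).as_matrix()
im=lambda f:cv2.imread('pics/'+f)
o=np.zeros((600,800,3),np.uint8)
o[:300,:400]=im('w4.png')[0:300,150:550]
o[:300,400:]=cv2.resize(im('t4.png')[120:270,110:310],(400,300))
o[300:,:]=cv2.resize(im('s4.png')[160:310,340:540],(800,600))[150:450]
cv2.imwrite('pics/c4.png',o)
print(bot.get_obs()['wrist_force'],bot.get_obs()['torque'])
# tube model with centre 8.4mm behind TCP
ob=bot.get_obs(); M=R.from_euler('xyz',ob['tcp_rot'],degrees=True).as_matrix()
for X in [(95,15,-23.4),(95,-15,-23.4),(0,0,-23.4),(61,15,-23.4),(61,-15,-23.4)]:
    P=ob['ee_pos']+M@(np.array(X)/1000); print(X,'wrist',proj(a,P)[0],'scene',proj(b,P)[0])
```

```text
[ 2.82515616 -4.75379475  5.8472925 ] [-0.84560409 -0.33753557  0.25147225]
(95, 15, -23.4) wrist [370.70832526  60.01710996] scene [460.39268682 260.37696065]
(95, -15, -23.4) wrist [276.32998623  59.94755698] scene [473.72446492 263.13594441]
(0, 0, -23.4) wrist [323.21587589 326.81116649] scene [474.45498907 222.19496357]
(61, 15, -23.4) wrist [366.79180053 169.25038365] scene [463.12007973 246.11301597]
(61, -15, -23.4) wrist [279.99678687 169.19544435] scene [476.38737879 248.78358693]
```

View pics/c4.png

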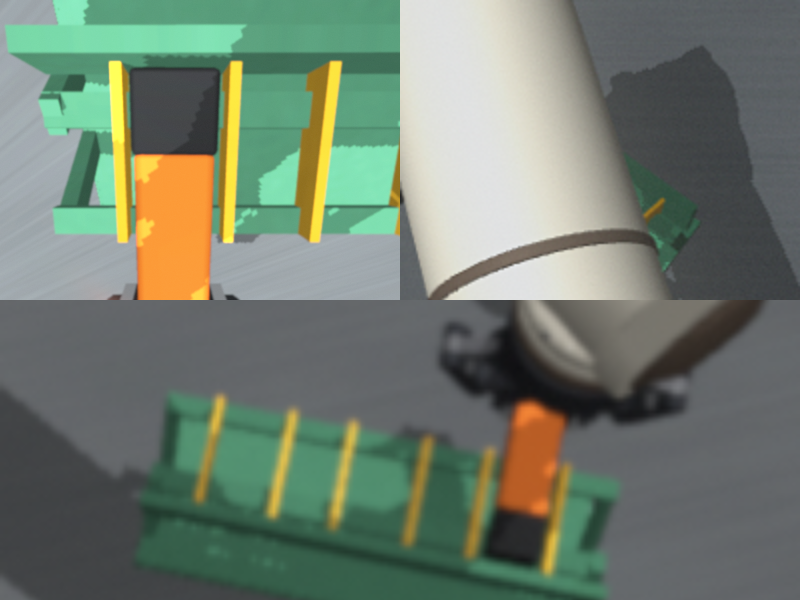

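The cap end measures 88 px wide against 94 modelled, and it touches the rest early. So the heavy end droops about 5° in the grip. I'll back off a little, turn the tool 5° to level the tube to the slope, then lower again.

>>> arm_command(increments=[[1, 0, 0, -0.3, 0, 0, 0], [1, 0, 0, -0.1, 0, 2.5, 0], [1, 0, 0, 0, 0, 2.5, 0], [1, 0, 0, 0.2, 0, 0, 0], [1, 0, 0, 0.2, 0, 0, 0], [1, 0, 0, 0.2, 0, 0, 0], [1, 0, 0, 0.1, 0, 0, 0], [1, 0, 0, 0, 0, 0, 0]])

```text
time: 17.4
ee_pos: [0.5277, 0.3367, 0.1044]
tcp_rot: [-179.9, 29.9, -35.3]
wrist_force: [0.9, -3.2, 6.9]
opening: 0.029
```

```bash
python3 goal.py 99 -80 6.6 -1; python3 -c "
from h import *
heavy()"
```

```text
tcp [0.52774934 0.33668065 0.10442867] [-179.94909102   29.93139896  -35.26320784] cradle TCP mm [ 97.53780746 -79.72840777  10.75148786]
turn(tool) [-0.06869578 -5.01903864 -0.02580478] shift cm (tool) [-0.18199213 -0.02659581  0.40079638]
q [  21.56229431   30.98596202   23.58068351  100.03689822   24.71606603
 -127.01074941] t 17.4 open 0.02899292763776034 F [ 0.8683282  -3.23326313  6.8984904 ]
F [ 0.33750968 -3.5916726   6.80703033] T [-0.63939671  0.07581585  0.23350173] T tool [-0.60688291  0.30731053  0.07970343] [0.52778286 0.33668659 0.10445598] [-179.94518283   29.93316118  -35.26253139] 0.029177426302557728 17.7
```

Contact now loads both rests: the lever works out at about 60 mm, between the 36 and 83 mm of the two bars. Releasing gently.

>>> arm_command(increments=[[1, 0, 0, -0.1, 0, 0, 0], [0.2, 0, 0, 0, 0, 0, 0], [0.1, 0, 0, 0, 0, 0, 0], [-0.1, 0, 0, 0, 0, 0, 0], [-0.3, 0, 0, 0, 0, 0, 0], [-0.3, 0, 0, 0, 0, 0, 0]], grip_force=30)

```text
time: 18.45
ee_pos: [0.5278, 0.3368, 0.1041]
tcp_rot: [180.0, 30.0, -35.2]
wrist_force: [-0.7, -0.3, -1.1]
opening: 0.0555
```

```bash
python3 goal.py 99 -80 6.6 -1
python3 - <<'E'
from h import *
a=snap('wrist','w5.png'); cv2.imwrite('pics/c5.png',cv2.imread('pics/w5.png')[0:420,100:600])
E
```

```text
tcp [0.52775327 0.33676164 0.10408423] [179.992681   29.9663449 -35.2423135] cradle TCP mm [ 97.37615418 -79.796828    10.44424458]
turn(tool) [ 7.03805649e-04 -4.98407991e+00 -1.07115176e-02] shift cm (tool) [-0.19517275 -0.02028839  0.36886269]
q [  21.57343622   31.081213     23.66152557  100.10110713   24.705966
 -127.05205186] t 18.45 open 0.05549045529737745 F [-0.70788649 -0.30446067 -1.10047408]
```

View pics/c5.png

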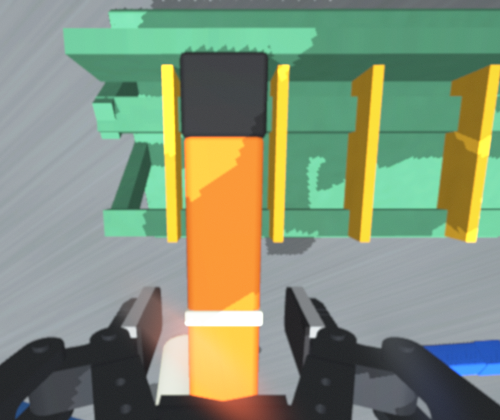

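Tube 1 is lying on the rests with its foot against the stop, centred between the cheeks (x 180–268 in the crop), and the fingers are clear. I'll retreat and go to tube 2.

>>> arm_command(increments=[[-0.3, 0, 0, -0.5, 0, 0, 0], [-0.3, 0, 0, -2, 0, 0, 0], [-0.3, 0, 0, -3, 0, 0, 0], [-0.3, 0, 0, -4, 0, 0, 0], [-0.3, 0, 0, -4, 0, 0, 0], [-0.3, 0, 0, -2, 0, 5, 0], [-1, 0, 0, 0, 0, 10, 0], [-1, 0, 0, 0, 0, 10, 0], [-1, 0, 0, 0, 0, 5, 0], [-1, 0, 0, 0, 0, 0, 0]], grip_force=60)

```text
time: 19.75
ee_pos: [0.5899, 0.2929, 0.24]
tcp_rot: [-179.9, -0.1, -35.1]
wrist_force: [0.1, 0.1, -0.0]
opening: 0.0852
```

>>> arm_command(increments=[[-1, 0, 0, 0, 0, 0, 10.5], [-1, 0, 0, 0, 0, 0, 10.5], [-1, 0, 0, 0, 0, 0, 10.5], [-1, 0, 0, 0, 0, 0, 10.5], [-1, 0, 0, 0, 0, 0, 10.5], [-1, 0, 0, 0, 0, 0, 10.5], [-1, 0, 0, 0, 0, 0, 10.5], [-1, 0, 0, 0, 0, 0, 10.5], [-1, 0, 0, 0, 0, 0, 10.5], [-1, 0, 0, 0, 0, 0, 0]])

```text
time: 21.0
ee_pos: [0.5915, 0.2915, 0.2377]
tcp_rot: [179.9, -0.1, -129.7]
wrist_force: [-0.6, 0.4, 0.2]
opening: 0.085
```

```bash
cat > lvl.py <<'E'
import sys
from h import *
o=bot.get_obs(); M=R.from_euler('xyz',o['tcp_rot'],degrees=True).as_matrix()
g=[float(a) for a in sys.argv[1:5]]
G=R.from_euler('xyz',[180,0,g[3]],degrees=True).as_matrix()
print(o['ee_pos'],o['tcp_rot'],o['time'],'q',o['q'])
print('turn',R.from_matrix(M.T@G).as_rotvec(degrees=True),'shift now cm',100*M.T@(np.array(g[:3])-o['ee_pos']))
E
python3 lvl.py .5016 -.2849 .2 179.4
```

```text
[0.5915168  0.29154448 0.23772461] [ 1.79911729e+02 -7.11706594e-02 -1.29724318e+02] 21.0 q [ 2.62152917e+01  2.13928931e+01  3.02860187e+01  9.89941007e+01
  5.15856477e-02 -2.40603814e+01]
turn [ 5.07957821e-02 -1.05621908e-01  5.08756106e+01] shift now cm [ 50.0777877  -29.93035529   3.78856204]
```

>>> arm_command(increments=[[-1, 5, -3, 0.2, 0, 0, 0], [-1, 5, -3, 0.2, 0, 0, 0], [-1, 5, -3, 0.3, 0, 0, 0], [-1, 5, -3, 0.3, 0, 0, 0], [-1, 5, -3, 0.4, 0, 0, 0], [-1, 5, -3, 0.4, 0, 0, 0], [-1, 5, -3, 0.5, 0, 0, 0], [-1, 5, -3, 0.5, 0, 0, 0], [-1, 5, -3, 0.5, 0, 0, 0], [-1, 5, -3, 0.5, 0, 0, 0]])

```text
time: 22.25
ee_pos: [0.5014, -0.2864, 0.2005]
tcp_rot: [180.0, 0.1, -129.5]
wrist_force: [0.2, 0.4, 0.6]
opening: 0.0853
```

>>> arm_command(increments=[[-1, 0, 0, 0, 0, 0, 10.2], [-1, 0, 0, 0, 0, 0, 10.2], [-1, 0, 0, 0, 0, 0, 10.2], [-1, 0, 0, 0, 0, 0, 10.2], [-1, 0, 0, 0, 0, 0, 10.2], [-1, 0, 0, 0, 0, 0, 0]])

```text
time: 23.0
ee_pos: [0.502, -0.2845, 0.2004]
tcp_rot: [180.0, 0.0, 179.5]
wrist_force: [-0.8, -0.3, 0.2]
opening: 0.0851
```

Run:
```python
from h import *
c=snap('wrist','w6.png'); o=bot.get_obs(); print(o['ee_pos'],o['tcp_rot'],o['time'],o['q']); 
im=c['color'].astype(int); 
m=((im[...,0]>180)&(im[...,1]>180)&(im[...,2]>170)); m[:,:250]=0;m[:,400:]=0;m[:150]=0;m[280:]=0
v,u=np.where(m); print('band px',u.mean() if len(u) else None,v.mean() if len(v) else None,len(u));
```

```text
[ 0.50201847 -0.28449717  0.20046514] [1.79969666e+02 6.57981646e-03 1.79623683e+02] 23.05 [-2.95551789e+01  8.19017069e+00  1.01642460e+01  9.19831197e+01
  2.96929687e-02 -2.91788662e+01]
band px 319.4377358490566 223.49056603773585 265
```

View pics/w6.png

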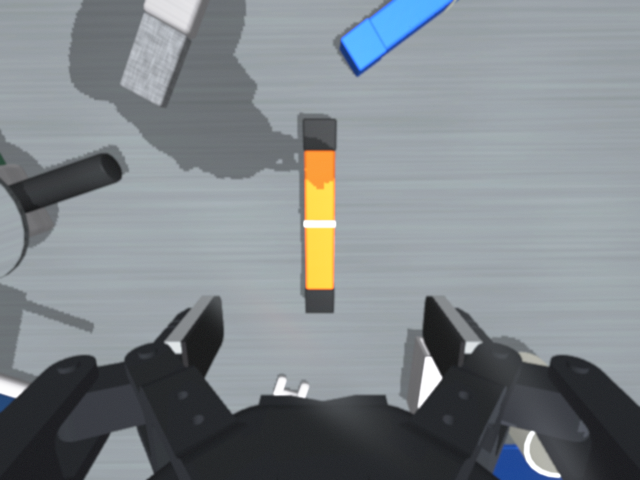

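Tube 2 is upright in the wrist view, with its band at (319,223.5) and ends at (320,119) and (320,312). Orange, with no other candidate between the fingers.

Run:
```python
from h import *
c=bot.camera('wrist'); o=bot.get_obs(); P=pix2(c,[[319.4,223.5],[320,119.5],[319.5,312]],.03)
d=P[1]-P[2]; m=(P[1]+P[2])/2; print(P[0],m,np.degrees(np.arctan2(d[1],d[0])))
M=R.from_euler('xyz',o['tcp_rot'],degrees=True).as_matrix(); print(100*M.T@(P[0]-o['ee_pos']),100*M.T@(m-o['ee_pos']))
```

```text
[ 0.50275776 -0.28673584  0.03      ] [ 0.50264999 -0.28642014  0.03      ] 179.37743618553176
[-0.0736719  -0.23626583 17.04607426] [-0.06268022 -0.20477078 17.04608203]
```

>>> arm_command(increments=[[-1, -0.1, -0.2, 3.9, 0, 0, 0.2], [-1, 0, 0, 4, 0, 0, 0], [-1, 0, 0, 4, 0, 0, 0], [-1, 0, 0, 4, 0, 0, 0], [-1, 0, 0, 2.5, 0, 0, 0], [-1, 0, 0, 1, 0, 0, 0], [0, 0, 0, 0, 0, 0, 0], [1, 0, 0, 0, 0, 0, 0], [1, 0, 0, 0, 0, 0, 0], [1, 0, 0, 0, 0, 0, 0]], grip_force=110)

```text
time: 24.35
ee_pos: [0.5039, -0.2868, 0.0082]
tcp_rot: [-179.9, 0.1, 179.1]
wrist_force: [-1.2, 0.1, 7.0]
opening: 0.0279
```

>>> arm_command(increments=[[1, 0, 0, 0, 0, 0, 0], [1, 0, 0, 0, 0, 0, 0]])

```text
time: 24.6
ee_pos: [0.5039, -0.2868, 0.0082]
tcp_rot: [-179.9, 0.1, 179.1]
wrist_force: [-1.8, 0.3, 6.9]
opening: 0.0275
```

>>> arm_command(increments=[[1, 0, 0, -0.5, 0, 0, 0], [1, 0, 0, -1, 0, 0, 0], [1, 0, 0, -2, 0, 0, 0], [1, 0, 0, -3, 0, 0, 0], [1, 0, 0, -4, 0, 0, 0], [1, 0, 0, -4, 0, 0, 0], [1, 0, 0, -4, 0, 0, 0], [1, 0, 0, -3, 0, 0, 0], [1, 0, 0, -1.5, 0, 0, 0], [1, 0, 0, 0, 0, 0, 0]])

```text
time: 25.85
ee_pos: [0.5033, -0.2863, 0.2371]
tcp_rot: [-179.9, 0.1, 179.1]
wrist_force: [-0.4, -0.5, -3.6]
opening: 0.0282
```

Run:
```python
from h import *
heavy()
a=snap('wrist','w7.png'); cv2.imwrite('pics/c7.png',cv2.imread('pics/w7.png')[0:420,200:440])
ob=bot.get_obs(); M=R.from_euler('xyz',ob['tcp_rot'],degrees=True).as_matrix()
for X in [(95,15,-23.4),(95,-15,-23.4),(0,15,-23.4),(0,-15,-23.4)]: print(X,proj(a,ob['ee_pos']+M@(np.array(X)/1000))[0])
```

```text
F [ 0.1990623 -0.053345  -3.5808249] T [ 0.0059211  -0.13025846 -0.00606667] T tool [-0.0080636  -0.13014659  0.00599796] [ 0.50270419 -0.28602227  0.23544256] [ 1.79973715e+02 -6.40540797e-02  1.79060183e+02] 0.027812678855703682 26.15
(95, 15, -23.4) [367.55164748  64.23224429]
(95, -15, -23.4) [273.60737657  64.14828897]
(0, 15, -23.4) [358.70002245 329.40496151]
(0, -15, -23.4) [282.99217215 329.39140479]
```

View pics/c7.png

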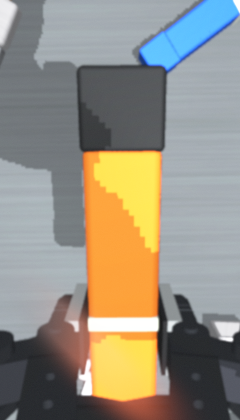

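Torque is −0.130 N m about tool y, so tube 2's heavy end is also on tool +x. Its band is at (322,324) and it looks level. I'll carry it over to the near-right berth (berth2), turning the way joint 6 allows.

>>> arm_command(increments=[[1, 0.3, 2.5, 0.3, 0, 0, 0], [1, 0.3, 4.5, 0.3, 0, 0, 0], [1, 0.3, 5.2, 0.3, 0, 0, 0], [1, 0.3, 5.2, 0.3, 0, 0, 0], [1, 0.3, 5.2, 0.3, 0, 0, 0], [1, 0.3, 5.2, 0.3, 0, 0, 0], [1, 0.3, 5.2, 0.3, 0, 0, 0], [1, 0.3, 5, 0.3, 0, 0, 0], [1, 0.3, 4.2, 0.3, 0, 0, 0], [1, 0.3, 2.4, 0.3, 0, 0, 0]])

```text
time: 27.45
ee_pos: [0.4799, 0.1621, 0.206]
tcp_rot: [-180.0, 0.0, 179.2]
wrist_force: [0.8, -1.3, -3.6]
opening: 0.0275
```

>>> arm_command(increments=[[1, 0, 0, 0, 0, 0, -5], [1, 0, 0, 0, 0, 0, -10], [1, 0, 0, 0, 0, 0, -10.5], [1, 0, 0, 0, 0, 0, -10.5], [1, 0, 0, 0, 0, 0, -10.5], [1, 0, 0, 0, 0, 0, -10.5], [1, 0, 0, 0, 0, 0, -10.5], [1, 0, 0, 0, 0, 0, -10.5], [1, 0, 0, 0, 0, 0, -10.5], [1, 0, 0, 0, 0, 0, -10.5]])

```text
time: 28.7
ee_pos: [0.4801, 0.1602, 0.206]
tcp_rot: [180.0, -0.0, -81.6]
wrist_force: [0.3, -0.3, -3.1]
opening: 0.0276
```

>>> arm_command(increments=[[1, 0, 0, 0, 0, 0, -10.5], [1, 0, 0, 0, 0, 0, -10.5], [1, 0, 0, 0, 0, 0, -10.5], [1, 0, 0, 0, 0, 0, -10.2], [1, 0, 0, 0, 0, 0, -5], [1, 0, 0, 0, 0, 0, 0]])

```text
time: 29.45
ee_pos: [0.4801, 0.1602, 0.2061]
tcp_rot: [180.0, -0.0, -35.3]
wrist_force: [0.0, -0.5, -3.0]
opening: 0.0281
```

```bash
python3 goal.py 101 80 66 -1
```

```text
tcp [0.48012798 0.16016519 0.20607995] [ 1.79967479e+02 -1.40227985e-02 -3.52788092e+01] cradle TCP mm [104.19371042  91.92786943 130.11775466]
turn(tool) [ 1.66245646e-02 -3.49644314e+01 -5.72116147e-02] shift cm (tool) [-3.41367146 -1.19296664  5.43684476]
q [ 1.84653043e+01 -1.47596332e+00  6.60905819e-01  9.21548008e+01
 -3.05406260e-02 -1.26255878e+02] t 29.45 open 0.028050605603027346 F [ 0.0330964  -0.45943268 -3.04557312]
```

>>> arm_command(increments=[[1, 0, 0, 0, 0, -4, 0], [1, 0, 0, 0, 0, -7, 0], [1, 0, 0, 0, 0, -8, 0], [1, 0, 0, 0, 0, -7, 0], [1, 0, 0, 0, 0, -4, 0], [1, 0, 0, 0, 0, -2.5, 0], [1, 0, 0, 0, 0, 0, 0]])

```text
time: 30.32
ee_pos: [0.4806, 0.16, 0.2056]
tcp_rot: [179.9, 32.5, -35.4]
wrist_force: [-0.4, 0.1, -4.1]
opening: 0.0277
```

```bash
python3 goal.py 101 80 66 -1
```

```text
tcp [0.48059673 0.15997202 0.20560992] [179.88586409  32.48884203 -35.36374282] cradle TCP mm [103.51927971  91.81525675 130.01568131]
turn(tool) [ 0.03986802 -2.4614702  -0.11370275] shift cm (tool) [-0.02556717 -1.1862068   6.4056073 ]
q [   6.76295142   21.26216464   20.02624546  114.11908165   21.02758249
 -142.68769549] t 30.325 open 0.02765944761233033 F [-0.40206771  0.10373978 -4.07118281]
```

>>> arm_command(increments=[[1, 0, -0.2, 1, 0, 0, 0], [1, 0, -0.4, 2, 0, 0, -0.1], [1, 0, -0.3, 2, 0, 0, 0], [1, 0, -0.3, 1.4, 0, 0, 0], [1, 0, 0, 0, 0, 0, 0]])

```text
time: 30.95
ee_pos: [0.4583, 0.1904, 0.1521]
tcp_rot: [-180.0, 32.5, -35.1]
wrist_force: [1.0, 0.4, -3.3]
opening: 0.0277
```

```bash
python3 goal.py 100 80 18 -1
python3 - <<'E'
from h import *
a=snap('wrist','w8.png'); cv2.imwrite('pics/c8.png',cv2.imread('pics/w8.png')[0:360,100:600])
E
```

```text
tcp [0.45833993 0.19038024 0.15211599] [-179.97432583   32.46664503  -35.07376651] cradle TCP mm [102.15348052  79.81557025  65.70574619]
turn(tool) [ 0.06104129 -2.48374963  0.13053284] shift cm (tool) [0.00837098 0.01361203 4.77544153]
q [   9.95048949   18.40163043   10.6258107   106.42008873   22.3372937
 -139.81482203] t 30.95 open 0.027680108168821726 F [ 0.96406059  0.37291816 -3.28666371]
```

View pics/c8.png

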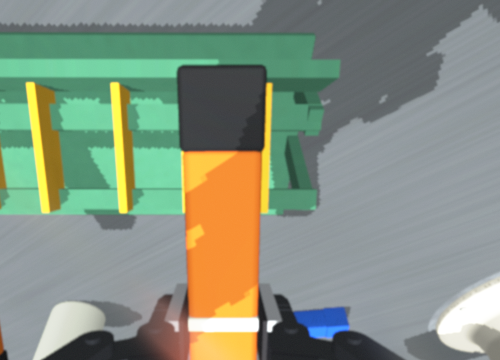

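The tube is centred between the rightmost cheeks to about 1 mm (crop: cheeks at 182 and 269, tube centre 223.5), with its foot just short of the stop. Lowering.

>>> arm_command(increments=[[1, 0, 0.1, 1, 0, 0, 0.1], [1, 0, 0, 1.5, 0, 0, 0], [1, 0, 0, 1.2, 0, 0, 0], [1, 0, 0, 0.8, 0, 0, 0], [1, 0, 0, 0.3, 0, 0, 0], [1, 0, 0, 0.2, 0, 0, 0], [1, 0, 0, 0.2, 0, 0, 0], [1, 0, 0, 0.1, 0, 0, 0], [1, 0, 0, 0, 0, 0, 0]])

```text
time: 32.12
ee_pos: [0.4356, 0.2054, 0.1079]
tcp_rot: [-180.0, 32.4, -35.2]
wrist_force: [0.8, -1.3, -2.6]
opening: 0.0276
```

```bash
python3 goal.py 100 80 11 -1; python3 -c "
from h import *
heavy()"
```

```text
tcp [0.43555256 0.20541689 0.1078914 ] [-179.98400546   32.44230259  -35.23487108] cradle TCP mm [99.18499723 80.67811116 13.82488322]
turn(tool) [-0.01869463 -2.50812346 -0.00370293] shift cm (tool) [-0.09378904 -0.06771389  0.27867318]
q [  11.80741237   16.08722725    2.9438895   100.26592975   23.12851386
 -137.80793601] t 32.125 open 0.027600427624242772 F [ 0.81646031 -1.28802883 -2.58998565]
F [ 0.62604216 -0.74110234 -1.37690752] T [-0.47207458 -0.56857557  0.006018  ] T tool [-0.05177905  0.73677014  0.02564149] [0.43552592 0.20544236 0.10783679] [-179.98825508   32.45052526  -35.23689891] 0.027724082733235973 32.425
```

```bash
python3 -c "
from h import *
heavy();heavy()"
```

```text
F [ 1.24072484 -0.96409551  0.71482049] T [-0.47118701 -0.5901087   0.02312304] T tool [-0.04983808  0.75384273  0.00417836] [0.43547626 0.20544496 0.10780778] [-179.99129437   32.45562025  -35.23897796] 0.027778192395620953 32.725
F [ 2.31724447 -1.24173138  1.20141793] T [-0.4573056  -0.61532186  0.02408688] T tool [-0.02855862  0.76642179 -0.01056545] [0.43550101 0.2054615  0.10779622] [-179.98639016   32.45381295  -35.2349129 ] 0.02796057834895437 33.025
```

Mostly foot-end contact, so I'll level 2° more and set it down.

>>> arm_command(increments=[[1, 0, 0, -0.2, 0, 1, 0], [1, 0, 0, 0, 0, 1, 0], [1, 0, 0, 0.1, 0, 0, 0], [1, 0, 0, 0.1, 0, 0, 0], [1, 0, 0, 0.1, 0, 0, 0], [1, 0, 0, 0.1, 0, 0, 0], [1, 0, 0, 0, 0, 0, 0]])

```text
time: 33.9
ee_pos: [0.4349, 0.2058, 0.1067]
tcp_rot: [-180.0, 30.4, -35.2]
wrist_force: [1.3, -1.6, 5.4]
opening: 0.0277
```

```bash
python3 goal.py 100 80 11 -1; python3 -c "
from h import *
heavy()"
```

```text
tcp [0.4348873  0.20579052 0.10673005] [-179.97609105   30.41538036  -35.24960859] cradle TCP mm [99.14176686 80.75667819 12.43821086]
turn(tool) [-0.03448766 -4.5350485  -0.0155621 ] shift cm (tool) [-0.09694871 -0.07555854  0.1366295 ]
q [  12.49023352   14.49187267    1.66350553   98.69773515   22.02227173
 -136.4902939 ] t 33.9 open 0.02773724140701099 F [ 1.29310473 -1.61540148  5.3858396 ]
F [ 0.52770939 -3.63381546  5.47613712] T [-0.65195572 -0.03979506  0.2005    ] T tool [-0.54083224  0.40881267  0.08486958] [0.43488247 0.20579637 0.10673732] [-179.97336948   30.42088067  -35.25019978] 0.02765705723164813 34.2
```

This is the same signature as the good seating before: normal about 9 N, with the moment now shared between both rests. Releasing.

>>> arm_command(increments=[[1, 0, 0, -0.1, 0, 0, 0], [0.2, 0, 0, 0, 0, 0, 0], [0.1, 0, 0, 0, 0, 0, 0], [-0.1, 0, 0, 0, 0, 0, 0], [-0.3, 0, 0, 0, 0, 0, 0], [-0.3, 0, 0, 0, 0, 0, 0]], grip_force=30)

```text
time: 34.95
ee_pos: [0.435, 0.2057, 0.1068]
tcp_rot: [180.0, 30.5, -35.2]
wrist_force: [-0.9, -0.0, -0.8]
opening: 0.0553
```

>>> arm_command(increments=[[-0.3, 0, 0, -0.5, 0, 0, 0], [-0.3, 0, 0, -2, 0, 0, 0], [-0.3, 0, 0, -3, 0, 0, 0], [-0.3, 0, 0, -4, 0, 0, 0], [-0.3, 0, 0, -4, 0, 0, 0], [-0.3, 0, 0, -2, 0, 5, 0], [-1, 0, 0, 0, 0, 10, 0], [-1, 0, 0, 0, 0, 10, 0], [-1, 0, 0, 0, 0, 5, 0]])

```text
time: 36.08
ee_pos: [0.4989, 0.1607, 0.2422]
tcp_rot: [-179.9, 0.1, -35.2]
wrist_force: [-0.3, -0.6, 0.2]
opening: 0.0851
```

>>> arm_command(increments=[[-1, 4, 0, -2, 0, 0, 0], [-1, 5, 0, 0, 0, 0, 0], [-1, 5, 0, 0, 0, 0, 0], [-1, 5, 0, 0, 0, 0, 0], [-1, 0, 0, 0, 0, 0, 0]])

```text
time: 36.7
ee_pos: [0.6564, 0.0484, 0.2562]
tcp_rot: [179.9, 0.6, -35.4]
wrist_force: [0.4, 1.0, 0.2]
opening: 0.0856
```

Run:
```python
from h import *
t=snap('top','t9.png');s=snap('scene','s9.png');im=lambda f:cv2.imread('pics/'+f)
o=np.zeros((600,800,3),np.uint8)
o[:,:400]=cv2.resize(im('t9.png')[100:325,110:260],(400,600))
o[:300,400:]=cv2.resize(im('s9.png')[170:305,350:530],(400,300))
o[300:,400:]=cv2.resize(im('t9.png')[60:195,300:480],(400,300))
cv2.imwrite('pics/c9.png',o)
O=np.array([.54203,.22899,.03974]); Rc=R.from_euler('ZY',[144.77,-np.degrees(.61)],degrees=True).as_matrix()
for y in(-80,80): print(y,'band', *[proj(c,O+Rc@np.array([.095,y/1000,.03]))[0] for c in(t,s)],'tops', *[proj(c,O+Rc@np.array([.19,y/1000,.03]))[0] for c in(t,s)])
print(bot.get_obs()['time'],bot.get_obs()['ee_pos'])
```

```text
-80 band [136.46847722 186.71906849] [473.8388759  224.18901599] tops [ 98.37221209 213.61450737] [480.86382064 186.12293961]
80 band [202.76528016 236.21835855] [405.81107175 211.15079254] tops [167.88055955 267.28198677] [413.76832248 174.30344701]
36.8 [0.65452593 0.05035663 0.25831652]
```

View pics/c9.png

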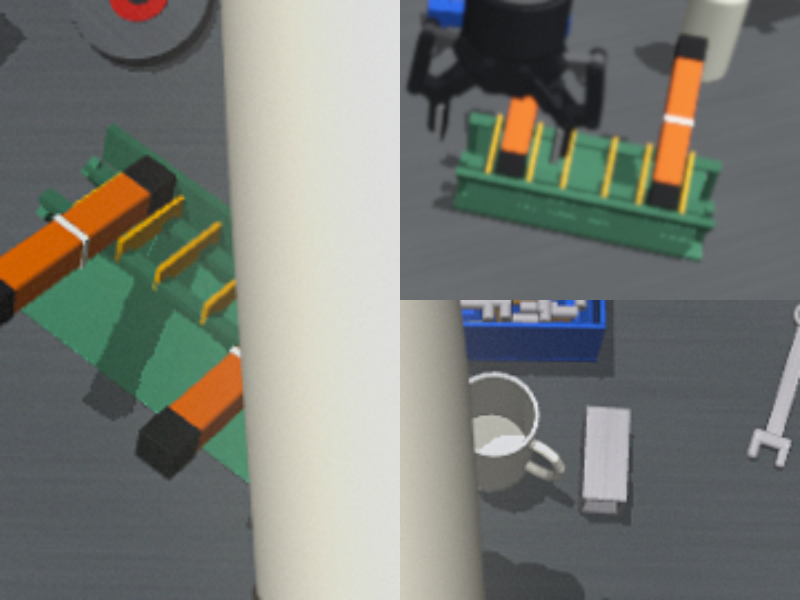

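Both tubes lie in their berths. Tube 1's band is at (136,186) in the top view and (476,224) in the scene view, against predictions of (136.5,186.7) and (473.8,224.2) for x = 95 mm. Tube 2's upper end is at (167,267), against a prediction of (168,267). The mug and offcut are in place. One numeric stillness check, then I hand in.

Run:
```python
from h import *
a=bot.camera('scene')['color'].astype(int)
for _ in range(6): bot.camera('top')
b=bot.camera('scene')['color'].astype(int); z=(slice(180,290),slice(395,500))
print('diff px',(abs(a-b).max(2)[z]>40).sum()); t=cv2.imread('pics/top0.png').astype(int); n=bot.camera('top')['color'][:,:,::-1].astype(int)
print('offcut diff',(abs(t-n).max(2)[105:160,380:410]>50).sum())
bot.job_done()
```

```text
diff px 43
offcut diff 0
the job is handed in; nothing more can be done
```

Both orange tubes are in the green rack, heavy end down, released, and I've handed the job in at about 37 s of the 59 s allowed. Tube 1 is in the far-left berth (berth0) and tube 2 in the near-right berth (berth2).

- **Finding the heavy end:** I lifted each tube at mid-length and read the wrist torque, −0.145 and −0.130 N m. Both put the cutter on the tool's +x side, so I set that end down at the foot stop.
- **Last pictures:** In the top view, tube 1's band and tube 2's upper end were within about 1 pixel of where a tube touching the stop should appear. In the scene view, tube 1's band was 2 pixels off. Tube 2's lower half was partly hidden by the arm in both views.
- **Mug and offcut:** The offcut shows no pixel change from the start. The mug looks in place by eye.
- **Stillness check was not clean:** Two scene frames about 0.3 s apart differed in 43 pixels around the rack. The gripper was in that same area, so I put the change down to it, but I did not prove that.

These things disagreed with the text or went wrong along the way:
- **Slope direction:** The rack measured as rising toward the robot and to its left, not away from it. I followed the measurement, and the seating agreed with it.
- **First turn:** My first turn of tube 1 ran into joint 6's range limit, so I turned it the long way round instead.
- **Droop:** Both tubes drooped an estimated 3° in the grip, which I corrected by tilting the tool 4–5° before releasing.

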